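# Bring the red ink pot round and snap its lid home

### The job

The lid of the red ink pot in the revolving caddy is standing proud, but the pot is under a plugged hole of the clear cover. Turn the caddy by its knob, click by click, until the red pot has clicked in under the one open hole (black rim) and let go of the knob; then press the lid down through the hole until it snaps fully home, and keep pushing firmly against the stop for a moment to be sure that it no longer gives, without hammering it. Leave the pot there with its lid home and the things around the caddy undisturbed.

Things in the scene. Friction and masses are not known exactly. Their poses are not given: they have to be found in the camera images.
- caddy: Fixed square caddy, 230 x 230 mm: white base, four posts, clear cover plate, upper face 79 mm above the table, with six round holes (58 mm) 60 degrees apart, 70 mm from the vertical turning axis; five have clear plugs 3 mm thick. Origin: centre of the underside, on the axis. Below, a turntable carries six pots (46 mm across; red, yellow, green, blue, violet, orange) on the same pitch.
- open_port: Black rim (64 mm across) of the one open hole (58 mm) in the cover: the only place where a pot can be reached from above. Which of the holes is open changes. Origin: centre of the hole at the cover's upper face, 79 mm above the table, 70 mm from the turning axis.
- carousel (a joint): Turntable angle in rad, anticlockwise from above, 0 at the start with the red pot under a plugged hole towards the caddy's -x axis, 1 to 3 clicks from the open hole. Turns endlessly both ways. Clicks every 60 degrees (1.047 rad): about 0.15 N m gets it out of a click, past half-way it runs on into the next within a second and stays there when let go.
- knob_grip (a point): Turning knob: black upright bar 48 mm long (x of this frame), 16 mm wide (y), 36 mm tall, above the cover. This point is on the turning axis, 106 mm above the table, 14 mm below the bar's top and 27 mm above the cover. Turns with the turntable; its -x (white mark) points to the red pot.
- red_lid: Red round snap lid, 48 mm across, 10 mm thick, sliding straight up and down on the red pot. Origin: centre of its underside. Starts 6 mm proud, white neck showing (top 72 mm above the table); home, its underside lies on the pot's shoulder (top 66 mm above the table). Resists up to about 10 N, then snaps down and stays; let go before half-way it pops up.
- red_pot_shoulder (a point): Centre of the red pot's shoulder, on which the lid's underside lies when home, 56 mm above the table; z up. There the lid meets a hard stop: a firm confirming push is 15 to 30 N for half a second (at least 12 N for 0.3 s); over 50 N on the lid is hammering.
- tape_dispenser: Bystander: white and orange tape dispenser, 150 x 56 x 76 mm. Origin: centre of its underside.
- twine_spool: Bystander: wooden spool with red twine, 42 mm across, 46 mm tall. Origin: centre of its underside.
- wood_stamp: Bystander: wooden stamp block, 36 x 36 x 31 mm. Origin: centre of its underside.
- paint_tin: Bystander: flat round metal tin, 62 mm across, 24 mm tall. Origin: centre of its underside.

How it is judged:
By the outcome, as a careful person would: the job done as asked, in the order asked, and still so for the second after the job is handed in, with the robot touching nothing.
It also fails if it takes over 72 s, if anything falls off the work surface, if the arm or the gripper's body presses on something with over 40 N, if the wrist force passes 120 N, or if a joint passes its speed limit or range.

### The arm

A 6-joint arm with a two-finger parallel gripper is mounted at the origin on the work surface. World frame = base frame: x ahead of the robot, y to its left, z up, the work surface at z = 0. Lengths are in mm, angles in rad, forces in N, time in s.
With the tool pointing down it reaches from about 350 to 925 mm from the base axis. Payload 6.4 kg.
Tool frame: the origin (TCP) lies midway between the tips of the shut fingers; the grasp point (between the pads) lies 19 mm behind it; z points along the fingers, y is the line along which they close (so a half turn about z gives the same grasp; the last joint's range is limited). The gripper opens to 94 mm and grips with 3 to 60 N. Pads are 16 mm wide; open, the fingers measure 119 mm over their backs; the gripper's body (75 mm by 177 mm) begins 78 mm behind the grasp point.
Start: joints at [1.027, 0.245, 1.558, -0, 1.339, -0.174], TCP at [234.927, 606.072, 205.455] pointing down, gripper open.
Joint ranges: [-3.13, 3.13], [-1.02, 2.26], [0.13, 2.54], [-0.95, 4.09], [0.21, 2.88], [-2.74, 2.74]. Speed limits (rad/s): [2.57, 2.57, 3.14, 3.14, 3.14, 3.14].

### API

Orientations are given as a unit quaternion [w, x, y, z].
In Python, from cell import env gives the robot as it stands.
- The arm moves only by the shell command python3 -m inch 'ROWS' [FORCE]. ROWS is JSON, a list of rows, each an object of numbers: "dx", "dy", "dz": the shift along the tool's x, y, z in mm; "rx", "ry", "rz": the turn, a rotation vector about the tool's x, y, z in rad; "claw": the finger opening in mm, from 0 to 94. In form: [{"dx": .., "dy": .., "dz": .., "rx": .., "ry": .., "rz": .., "claw": ..}, ...]. A call has 1 to 5 rows; each row is the pose to reach, as a shift and turn from the pose commanded when the call began, along the tool's axes at that moment; what a row does not reach only later rows make up. A row lasts 1/8 s, in which the tool goes at most 62.5 mm and 10.7 degrees, less where a joint would pass 70% of its speed; a pose out of reach is approached as far as the arm can. A call with a gripper value outside its range is refused whole. The fingers move at their own pace and stop on an object; FORCE is the grip in N (left out, the last holds). Time passes only in rows, so rows that repeat a pose let the fingers close. It gives the time, the measured TCP pose, the force, the opening and the grip force at its end, in the units of the state.
- env.state(): the state, without advancing time (a new reading comes with each control period).
- env.read_camera(name): name is "side" or "top"; returns a dict with "img" (384x512x3 uint8, red, green, blue), "fx", "fy", "cx", "cy" (pixels), "R" (3x3) and "t" (3): a world point X has camera coordinates R X + t. Camera axes: x right, y down, z forward; pixel columns grow to the right and rows downward; lengths in mm; the calibration is good to about 2 mm. A picture is of the moment at which its call begins. There is no depth.
- env.sign_off(): hands the job in; it is judged then, once.
Trained networks look in a picture, given as the dict that the camera call returned (one of the last four; its "shot" number tells which), for a name from the list of things; names that differ only in an ending like _2 or _b are one class to them, and where a whole thing is asked for, a point or a joint stands for the part that bears it (a point fixed in the world has none). Each returns a list of dicts, best first, with "confidence" (0 to 1); they miss things now and then, are a little off and sometimes report something else, mostly with a low value. They report only what shows in the picture. A call takes as long as a camera call.
- env.masks_of(picture, thing): "pixels" (384x512 bool, what is visible of it).
- env.tip_of(picture, thing): "xyz" ([x, y, z] in mm, in world coordinates, good to about 4 mm: a listed point, or the origin of a listed thing).
The state is a dict: "time_s": time; "qpos": joint angles; "joint_vel": joint speeds; "joint_efforts": joint torques, N m; "position": TCP position; "eef_rot": TCP orientation; "contact_force": force on the tool from outside, world axes, zero at the start; "torque": the same for the moment, N m; "gripper_width": finger opening in mm; "finger_force": force on a finger pad.
Only numpy, scipy, OpenCV 4.12 (cv2) and the standard library are available. Lean on these libraries where they do the work, as an engineer would, in place of code of your own. Each camera call takes 0.05 s, during which the arm holds its last target. There are 200 camera calls.

## Working session

There is one attempt and no reset: what is moved stays moved. The work goes in short steps, Python scripts to look and compute and a shell command to move; the robot and the scene stay as the last step left them, time stands still between calls to the robot, and variables do not carry over. Pictures are saved under pics/ and viewed, at most 10 in all, crops included, and the job is handed in when it is done.

```bash
mkdir -p pics
cat > h.py <<'E'
import numpy as np,cv2
from cell import env
E
python3 - <<'E'
from h import *
for n in ("top","side"):
    p=env.read_camera(n); cv2.imwrite(f"pics/{n}0.png",p["img"][:,:,::-1])
    for t in ("caddy","open_port","knob_grip","red_lid","red_pot_shoulder","tape_dispenser","twine_spool","wood_stamp","paint_tin"):
        r=env.tip_of(p,t); print(n,t,[(np.round(a["xyz"]).tolist(),round(a["confidence"],2)) for a in r[:2]])
s=env.state();print(s["time_s"],s["position"],s["eef_rot"],s["contact_force"])
E
```

```text
top caddy [([564.0, 106.0, -0.0], 0.91), ([701.0, -2.0, 0.0], 0.59)]
top open_port [([631.0, 81.0, 81.0], 0.42)]
top knob_grip [([563.0, 107.0, 109.0], 0.71)]
top red_lid []
top red_pot_shoulder []
top tape_dispenser [([514.0, -94.0, -2.0], 0.7), ([629.0, 80.0, 80.0], 0.69)]
top twine_spool [([516.0, 290.0, 1.0], 0.69)]
top wood_stamp [([630.0, 80.0, 82.0], 0.64), ([686.0, 241.0, 2.0], 0.55)]
top paint_tin [([701.0, -2.0, -2.0], 0.92)]
side caddy [([562.0, 106.0, 2.0], 0.8)]
side open_port [([630.0, 79.0, 76.0], 0.54)]
side knob_grip [([560.0, 104.0, 102.0], 0.93), ([563.0, 107.0, 2.0], 0.55)]
side red_lid []
side red_pot_shoulder []
side tape_dispenser [([515.0, -91.0, 2.0], 0.93)]
side twine_spool [([518.0, 297.0, 1.0], 0.63)]
side wood_stamp [([694.0, 246.0, 0.0], 0.58)]
side paint_tin [([701.0, 2.0, -3.0], 0.7)]
1.0 [234.91900143 606.07804299 205.4539039 ] [-1.47818723e-05  1.83843286e-01  9.82955567e-01  7.96476751e-06] [-0.0700353   1.12903438 -0.42694461]
```

Run:
```python
import cv2,numpy as np
a=cv2.imread("pics/top0.png");b=cv2.imread("pics/side0.png")
cv2.imwrite("pics/both0.png",np.vstack([a,b])[:, :] if 0 else cv2.resize(np.hstack([a,b]),(800,300)))
from h import *
p=env.read_camera("top")
def pr(X): c=np.array(p["R"])@np.array(X)+p["t"]; return p["fx"]*c[0]/c[2]+p["cx"],p["fy"]*c[1]/c[2]+p["cy"]
u,v=map(int,pr([563,106,80]));print(u,v,pr([631,80,79]))
h=85
cv2.imwrite("pics/crop0.png",cv2.resize(a[max(0,v-h):v+h,max(0,u-h):u+h],(600,600),interpolation=cv2.INTER_CUBIC))
```

```text
224 207 (np.float64(236.25370955468227), np.float64(180.3828982455919))
```

View pics/both0.png

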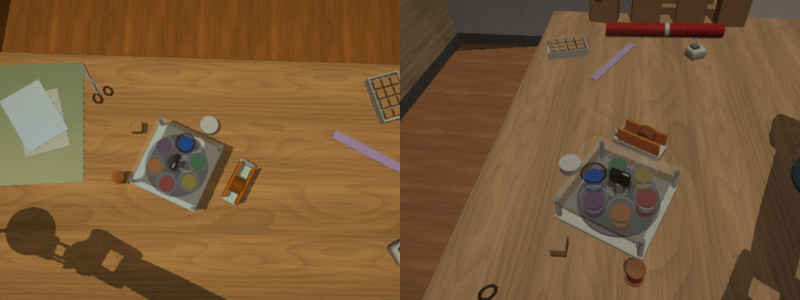

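View pics/crop0.png

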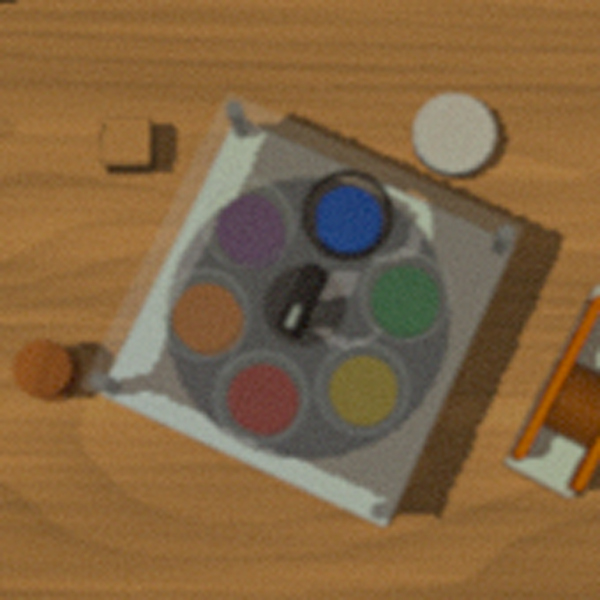

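The red pot (crop 264,398) sits diagonally opposite the open rim (crop 349,215, over blue), so it needs 3 clicks. The bystanders stand clear of the caddy. Next I refine the axis, the yaw and the port by projecting pixels onto planes of known height.

```bash
cat >> h.py <<'E'
def ray(p,u,v,z):
    R=np.array(p["R"]);t=np.array(p["t"]);C=-R.T@t
    d=R.T@np.array([(u-p["cx"])/p["fx"],(v-p["cy"])/p["fy"],1]);return C+d*(z-C[2])/d[2]
def pots(p):
    """colour blob centres -> world at z=66"""
    hsv=cv2.cvtColor(p["img"],cv2.COLOR_RGB2HSV);out={}
    m0=max(env.masks_of(p,"caddy"),key=lambda a:a["confidence"])["pixels"]
    m0=cv2.morphologyEx(m0.astype(np.uint8),cv2.MORPH_CLOSE,np.ones((25,25)))
    for n,lo,hi in (("red",172,4),("orange",6,15),("yellow",20,32),("green",50,85),("blue",100,125),("violet",132,165)):
        h=hsv[...,0];m=((h>=lo)&(h<=hi)) if lo<hi else ((h>=lo)|(h<=hi))
        m=(m&(hsv[...,1]>75)&(m0>0)).astype(np.uint8)
        m=cv2.morphologyEx(m,cv2.MORPH_OPEN,np.ones((3,3)))
        k,l,s,c=cv2.connectedComponentsWithStats(m)
        if k<2: continue
        i=1+np.argmax(s[1:,4]);x,y,w,hh=s[i,:4]
        out[n]=(ray(p,*c[i],66+6*(n=="red"))[:2],int(s[i,4]))
    return out
E
python3 - <<'E'
from h import *
for n in ("top","side"):
    p=env.read_camera(n);o=pots(p)
    print(n,{k:(v[0].round(1).tolist(),v[1]) for k,v in o.items()})
    for a,b in (("red","blue"),("orange","green"),("violet","yellow")):
        if a in o and b in o:
            d=o[b][0]-o[a][0];print(a,b,(o[a][0]+o[b][0])/2,np.hypot(*d),np.degrees(np.arctan2(d[1],d[0])))
    m=env.masks_of(p,"open_port")
    if m:
        ys,xs=np.nonzero(m[0]["pixels"]);(c,ax,an)=cv2.fitEllipse(cv2.convexHull(np.c_[xs,ys].astype(np.int32)));print("port",m[0]["confidence"],c,ax,ray(p,*c,79))
E
```

```text
top {'red': ([503.0, 139.0], 22), 'orange': ([552.6, 173.6], 316), 'yellow': ([504.5, 63.8], 314), 'green': ([567.9, 36.4], 238), 'blue': ([624.3, 77.6], 297)}
red blue [563.66010234 108.32676415] 135.90104445221553 -26.850336027071588
orange green [560.23450793 105.0024065 ] 138.08099613612669 -83.6220821533291
side {'red': ([498.8, 137.8], 379), 'orange': ([553.7, 207.7], 264), 'yellow': ([507.7, 68.8], 423), 'blue': ([627.5, 77.7], 329)}
red blue [563.15937602 107.72152547] 141.960911824821 -25.028314844200448Traceback (most recent call last):
  File "<stdin>", line 10, in <module>
cv2.error: OpenCV(4.12.0) /io/opencv/modules/imgproc/src/shapedescr.cpp:361: error: (-201:Incorrect size of input array) There should be at least 5 points to fit the ellipse in function 'fitEllipseNoDirect'
```

```bash
python3 -m inch '[{"dx":-486,"dy":-347.4,"rz":0.058,"claw":50},{"dx":-486,"dy":-347.4,"rz":0.058,"claw":50},{"dx":-486,"dy":-347.4,"rz":0.058,"claw":50},{"dx":-486,"dy":-347.4,"rz":0.058,"claw":50},{"dx":-486,"dy":-347.4,"rz":0.058,"claw":50}]' 20
cat >> h.py <<'E'
from scipy.spatial.transform import Rotation as Ro
def go(x,y,z,head=None):
    s=env.state();q=s["eef_rot"];R=Ro.from_quat([q[1],q[2],q[3],q[0]]).as_matrix()
    hd=np.degrees(np.arctan2(R[1,0],R[0,0]))
    print("shift",(R.T@(np.array([x,y,z])-s["position"])).round(1),"head",round(hd,2),"rz",None if head is None else round(np.radians(hd-head),4),"t",s["time_s"],"pos",np.round(s["position"],1),"j6",s["qpos"][5],"F",np.round(s["contact_force"],1),"T",np.round(s["torque"],2))
E
python3 -c "
from h import *;go(562.5,106.5,205.5,155.5)"
```

```text
shift [-486.  -347.4   -0. ] head 158.81 rz 0.0578 t 1.35 pos [234.9 606.1 205.4] j6 -0.17410211892316071 F [-0.4 -0.9 -0.3] T [ 0.04 -0.01 -0.01]$[0]: bad value
```

```bash
python3 -m inch '[{"dx":-50,"dy":-36,"dz":0,"rx":0,"ry":0,"rz":0.058,"claw":50},{"dx":-100,"dy":-72,"dz":0,"rx":0,"ry":0,"rz":0.058,"claw":50},{"dx":-150,"dy":-108,"dz":0,"rx":0,"ry":0,"rz":0.058,"claw":50},{"dx":-200,"dy":-144,"dz":0,"rx":0,"ry":0,"rz":0.058,"claw":50},{"dx":-250,"dy":-180,"dz":0,"rx":0,"ry":0,"rz":0.058,"claw":50}]' 20
python3 -c "
from h import *;go(562.5,106.5,205.5,155.5)"
```

```text
time_s: 1.98
position: [403.8, 346.2, 205.8]
eef_rot: [0.0, 0.212, 0.977, 0.0]
contact_force: [-0.4, 0.1, 0.5]
gripper_width: 50.9
finger_force: 0.0
shift [-243.8 -152.3    0.3] head 155.5 rz 0.0001 t 1.975 pos [403.8 346.2 205.8] j6 -0.6477874668089186 F [-0.4  0.1  0.5] T [-0.03 -0.01 -0.02]
```

```bash
python3 -m inch '[{"dx":-50,"dy":-31,"dz":0,"rx":0,"ry":0,"rz":0,"claw":50},{"dx":-100,"dy":-62,"dz":0,"rx":0,"ry":0,"rz":0,"claw":50},{"dx":-150,"dy":-93,"dz":0,"rx":0,"ry":0,"rz":0,"claw":50},{"dx":-200,"dy":-125,"dz":0,"rx":0,"ry":0,"rz":0,"claw":50},{"dx":-244,"dy":-152.5,"dz":0,"rx":0,"ry":0,"rz":0,"claw":50}]' 20
python3 - <<'E'
from h import *
env.read_camera("top")
p=env.read_camera("side")
go(562.5,106.5,88,155.5)
cv2.imwrite("pics/side1.png",cv2.resize(p["img"][100:330,160:400,::-1],(780,600*230//240 if 0 else 598)))
E
```

```text
time_s: 2.6
position: [562.7, 105.9, 205.7]
eef_rot: [0.0, 0.213, 0.977, 0.0]
contact_force: [0.7, 0.8, 0.5]
gripper_width: 50.1
finger_force: 0.0
shift [  2.4   1.7 117.6] head 155.18 rz -0.0056 t 2.7 pos [563.8 104.1 205.6] j6 -1.1520907528091022 F [0.6 0.7 0.5] T [-0.    0.04 -0.03]
```

View pics/side1.png

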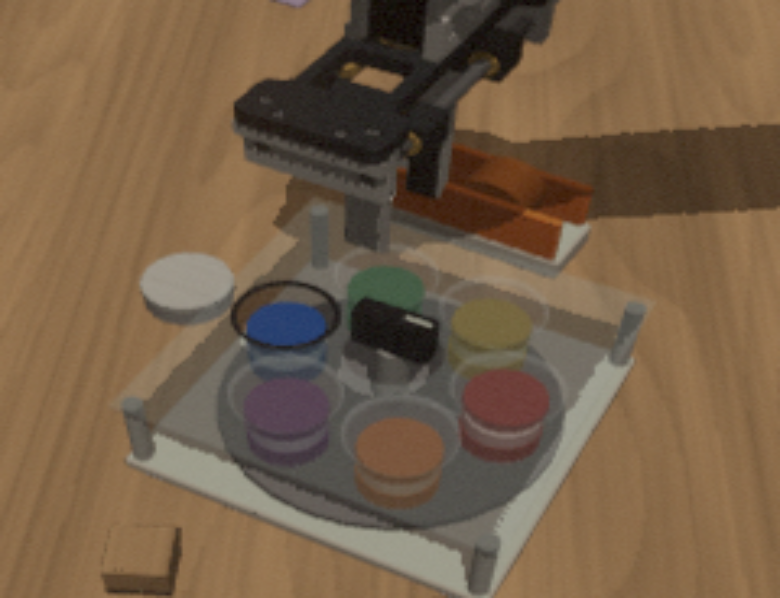

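```bash
python3 -m inch '[{"dx":0,"dy":0,"dz":20,"rx":0,"ry":0,"rz":0,"claw":50},{"dx":0,"dy":0,"dz":50,"rx":0,"ry":0,"rz":0,"claw":50},{"dx":0,"dy":0,"dz":70,"rx":0,"ry":0,"rz":0,"claw":50},{"dx":0,"dy":0,"dz":70,"rx":0,"ry":0,"rz":0,"claw":50}]' 20
python3 - <<'E'
from h import *
go(562.5,106.5,88,155.5)
E
```

```text
time_s: 3.2
position: [559.6, 108.8, 132.9]
eef_rot: [-0.002, 0.212, 0.977, -0.0]
contact_force: [0.4, -0.6, -0.6]
gripper_width: 49.9
finger_force: 0.0
shift [-3.8 -0.8 44.9] head 155.56 rz 0.0011 t 3.2 pos [559.6 108.8 132.9] j6 -1.1511619760786913 F [ 0.4 -0.6 -0.6] T [ 0.03 -0.01  0.04]
```

```bash
for i in 1 2; do python3 -m inch '[{"dx":0,"dy":0,"dz":0,"rx":0,"ry":0,"rz":0,"claw":50}]' 20; done
python3 - <<'E'
from h import *
go(562.5,106.5,88,155.5)
env.read_camera("top");go(562.5,106.5,88,155.5)
E
```

```text
time_s: 3.32
position: [562.1, 108.4, 136.2]
eef_rot: [0.001, 0.212, 0.977, 0.0]
contact_force: [-0.1, -0.3, -0.3]
gripper_width: 50.0
finger_force: 0.0
time_s: 3.45
position: [562.5, 108.1, 136.8]
eef_rot: [0.001, 0.212, 0.977, 0.0]
contact_force: [0.0, 0.1, 0.2]
gripper_width: 50.2
finger_force: 0.0
shift [-0.5 -1.5 48.8] head 155.51 rz 0.0001 t 3.45 pos [562.5 108.1 136.8] j6 -1.151346420554712 F [0.  0.1 0.2] T [ 0.01  0.05 -0.  ]
shift [-0.6 -1.4 48.7] head 155.5 rz -0.0 t 3.5 pos [562.5 108.  136.7] j6 -1.1513476873652184 F [-0.3  0.3 -0.1] T [-0.03 -0.03  0.01]
```

```bash
python3 -m inch '[{"dx":-0.5,"dy":-1.5,"dz":15,"rx":0,"ry":0,"rz":0,"claw":50},{"dx":-0.5,"dy":-1.5,"dz":32,"rx":0,"ry":0,"rz":0,"claw":50},{"dx":-0.5,"dy":-1.5,"dz":44,"rx":0,"ry":0,"rz":0,"claw":50},{"dx":-0.5,"dy":-1.5,"dz":47,"rx":0,"ry":0,"rz":0,"claw":50},{"dx":-0.5,"dy":-1.5,"dz":47,"rx":0,"ry":0,"rz":0,"claw":50}]' 20
python3 -m inch '[{"dx":0,"dy":0,"dz":0,"rx":0,"ry":0,"rz":0,"claw":8},{"dx":0,"dy":0,"dz":0,"rx":0,"ry":0,"rz":0,"claw":8},{"dx":0,"dy":0,"dz":0,"rx":0,"ry":0,"rz":0,"claw":8},{"dx":0,"dy":0,"dz":0,"rx":0,"ry":0,"rz":0,"claw":8}]' 20
python3 - <<'E'
from h import *
go(562.5,106.5,88,155.5)
E
```

```text
time_s: 4.12
position: [561.5, 106.3, 88.2]
eef_rot: [-0.0, 0.212, 0.977, -0.0]
contact_force: [-0.4, -0.3, -0.5]
gripper_width: 50.3
finger_force: 0.0
time_s: 4.62
position: [562.2, 107.4, 88.7]
eef_rot: [0.001, 0.212, 0.977, 0.001]
contact_force: [3.5, 5.7, -2.6]
gripper_width: 15.9
finger_force: 19.9
shift [-0.6 -0.7  0.7] head 155.47 rz -0.0006 t 4.625 pos [562.2 107.4  88.7] j6 -1.154416055991364 F [ 3.5  5.7 -2.6] T [ 0.66 -0.38  0.1 ]
```

```bash
python3 -m inch '[{"dx":0,"dy":1,"dz":0,"rx":0,"ry":0,"rz":0.0,"claw":8},{"dx":0,"dy":1,"dz":0,"rx":0,"ry":0,"rz":0.13,"claw":8},{"dx":0,"dy":1,"dz":0,"rx":0,"ry":0,"rz":0.26,"claw":8},{"dx":0,"dy":1,"dz":0,"rx":0,"ry":0,"rz":0.39,"claw":8},{"dx":0,"dy":1,"dz":0,"rx":0,"ry":0,"rz":0.52,"claw":8}]' 25
python3 -c "
from h import *
go(562.5,107.5,88,95.5)"
```

```text
time_s: 5.25
position: [562.4, 107.6, 88.7]
eef_rot: [0.0, 0.458, 0.889, 0.001]
contact_force: [1.6, 2.7, -1.1]
gripper_width: 15.7
finger_force: 25.0
shift [-0.1 -0.   0.7] head 125.49 rz 0.5233 t 5.25 pos [562.4 107.6  88.7] j6 -0.6287600084809682 F [ 1.6  2.7 -1.1] T [ 0.39 -0.3   0.18]
```

```bash
python3 -m inch '[{"dx":0,"dy":0,"dz":0,"rx":0,"ry":0,"rz":0.13,"claw":8},{"dx":0,"dy":0,"dz":0,"rx":0,"ry":0,"rz":0.26,"claw":8},{"dx":0,"dy":0,"dz":0,"rx":0,"ry":0,"rz":0.39,"claw":8},{"dx":0,"dy":0,"dz":0,"rx":0,"ry":0,"rz":0.524,"claw":8},{"dx":0,"dy":0,"dz":0,"rx":0,"ry":0,"rz":0.524,"claw":8}]' 25
python3 -m inch '[{"dx":0,"dy":0,"dz":0,"rx":0,"ry":0,"rz":0.13,"claw":8},{"dx":0,"dy":0,"dz":0,"rx":0,"ry":0,"rz":0.26,"claw":8},{"dx":0,"dy":0,"dz":0,"rx":0,"ry":0,"rz":0.39,"claw":8},{"dx":0,"dy":0,"dz":0,"rx":0,"ry":0,"rz":0.52,"claw":8},{"dx":0,"dy":0,"dz":0,"rx":0,"ry":0,"rz":0.65,"claw":8}]' 25
python3 -c "
from h import *
go(562.5,107.5,88,35.5)"
```

```text
time_s: 5.88
position: [562.7, 107.7, 88.7]
eef_rot: [0.0, 0.671, 0.742, 0.001]
contact_force: [4.2, 3.2, -2.3]
gripper_width: 15.7
finger_force: 25.1
time_s: 6.5
position: [563.1, 107.6, 88.7]
eef_rot: [0.0, 0.873, 0.487, 0.001]
contact_force: [6.2, 2.2, -4.7]
gripper_width: 15.9
finger_force: 25.0
shift [-0.4 -0.5  0.7] head 58.35 rz 0.3987 t 6.5 pos [563.1 107.6  88.7] j6 0.5428232758005189 F [ 6.2  2.2 -4.7] T [ 0.42 -0.74  0.09]
```

```bash
python3 -m inch '[{"dx":0.5,"dy":1,"dz":0,"rx":0,"ry":0,"rz":0.13,"claw":8},{"dx":0.5,"dy":1,"dz":0,"rx":0,"ry":0,"rz":0.26,"claw":8},{"dx":0.5,"dy":1,"dz":0,"rx":0,"ry":0,"rz":0.4,"claw":8},{"dx":0.5,"dy":1,"dz":0,"rx":0,"ry":0,"rz":0.4,"claw":8}]' 25
python3 -m inch '[{"dx":0,"dy":0,"dz":0,"rx":0,"ry":0,"rz":0.13,"claw":8},{"dx":0,"dy":0,"dz":0,"rx":0,"ry":0,"rz":0.26,"claw":8},{"dx":0,"dy":0,"dz":0,"rx":0,"ry":0,"rz":0.39,"claw":8},{"dx":0,"dy":0,"dz":0,"rx":0,"ry":0,"rz":0.52,"claw":8},{"dx":0,"dy":0,"dz":0,"rx":0,"ry":0,"rz":0.65,"claw":8}]' 25
python3 -c "
from h import *
go(563,107.5,88,-24.5)"
```

```text
time_s: 7.0
position: [563.3, 107.4, 88.7]
eef_rot: [-0.0, 0.952, 0.307, 0.0]
contact_force: [1.1, 3.3, 0.2]
gripper_width: 15.9
finger_force: 25.1
time_s: 7.62
position: [563.3, 107.0, 88.7]
eef_rot: [0.0, 1.0, -0.015, 0.0]
contact_force: [1.4, 0.8, 0.3]
gripper_width: 16.0
finger_force: 25.0
shift [-0.4 -0.5  0.7] head -1.71 rz 0.3977 t 7.625 pos [563.3 107.   88.7] j6 1.5911105658177207 F [1.4 0.8 0.3] T [ 0.23 -0.1   0.04]
```

Past half-way of the last click. I finish the turn, wait and let go.

```bash
python3 -m inch '[{"dx":0,"dy":0,"dz":0,"rx":0,"ry":0,"rz":0.13,"claw":8},{"dx":0,"dy":0,"dz":0,"rx":0,"ry":0,"rz":0.26,"claw":8},{"dx":0,"dy":0,"dz":0,"rx":0,"ry":0,"rz":0.398,"claw":8},{"dx":0,"dy":0,"dz":0,"rx":0,"ry":0,"rz":0.398,"claw":8},{"dx":0,"dy":0,"dz":0,"rx":0,"ry":0,"rz":0.398,"claw":8}]' 25
python3 -m inch '[{"dx":0,"dy":0,"dz":0,"rx":0,"ry":0,"rz":0,"claw":50},{"dx":0,"dy":0,"dz":0,"rx":0,"ry":0,"rz":0,"claw":50},{"dx":0,"dy":0,"dz":0,"rx":0,"ry":0,"rz":0,"claw":50},{"dx":0,"dy":0,"dz":0,"rx":0,"ry":0,"rz":0,"claw":50}]' 25
python3 -m inch '[{"dx":0,"dy":0,"dz":-25,"rx":0,"ry":0,"rz":0,"claw":50},{"dx":0,"dy":0,"dz":-60,"rx":0,"ry":0,"rz":0,"claw":50},{"dx":0,"dy":0,"dz":-90,"rx":0,"ry":0,"rz":0,"claw":50},{"dx":-60,"dy":0,"dz":-90,"rx":0,"ry":0,"rz":0,"claw":0},{"dx":-100,"dy":0,"dz":-90,"rx":0,"ry":0,"rz":0,"claw":0}]' 25
python3 - <<'E'
from h import *
P=[]
for n in ("top","side"):
    p=env.read_camera(n)
    for t in ("open_port","red_lid","red_pot_shoulder","knob_grip","caddy"):
        print(n,t,[(np.round(a["xyz"],1).tolist(),round(a["confidence"],2)) for a in env.tip_of(p,t)[:2]])
    c=p["img"][140:280,150:300] if n=="top" else p["img"][180:330,180:350]
    P.append(cv2.resize(c[:,:,::-1],(400,400),interpolation=cv2.INTER_CUBIC))
cv2.imwrite("pics/t2.png",np.hstack(P)); go(627,78,120)
E
```

```text
time_s: 8.25
position: [563.3, 106.8, 88.7]
eef_rot: [0.0, 0.978, -0.211, 0.0]
contact_force: [1.3, -0.3, 0.7]
gripper_width: 16.1
finger_force: 25.0
time_s: 8.75
position: [562.9, 107.2, 88.3]
eef_rot: [0.0, 0.977, -0.212, -0.0]
contact_force: [-0.0, -0.4, -0.4]
gripper_width: 49.1
finger_force: 0.0
time_s: 9.38
position: [470.7, 149.2, 178.7]
eef_rot: [-0.0, 0.977, -0.212, 0.0]
contact_force: [-0.3, 0.2, 0.4]
gripper_width: 33.5
finger_force: 0.0
top open_port [([630.6, 82.9, 80.6], 0.67)]
top red_lid [([630.4, 78.2, 64.2], 0.54), ([516.0, -95.0, -3.2], 0.37)]
top red_pot_shoulder [([626.6, 81.2, 56.9], 0.56), ([561.7, 106.7, 106.8], 0.45)]
top knob_grip [([561.6, 107.7, 108.5], 0.96)]
top caddy [([562.6, 106.8, 4.5], 0.72), ([701.4, -1.0, -0.7], 0.31)]
side open_port [([627.2, 77.5, 76.8], 0.68), ([559.8, 107.4, 103.2], 0.64)]
side red_lid [([627.5, 74.1, 59.6], 0.61)]
side red_pot_shoulder [([627.2, 80.8, 62.6], 0.79)]
side knob_grip [([562.5, 102.4, 102.0], 0.88)]
side caddy [([560.8, 103.3, 1.5], 0.69)]
shift [169.8  -0.3  58.3] head -24.57 rz None t 9.975 pos [472.5 148.4 178.3] j6 2.0745102391548875 F [-0.   0.2  0.4] T [0.01 0.14 0.05]
```

View pics/t2.png

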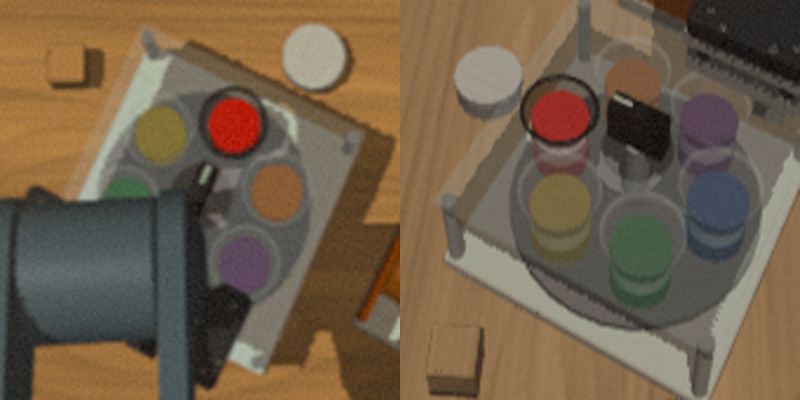

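The red pot has clicked in under the black rim (left panel 235,122; right panel 560,115), with its white neck still showing. I move the shut fingers over it.

```bash
python3 -m inch '[{"dx":50,"dy":0,"dz":0,"rx":0,"ry":0,"rz":0,"claw":0},{"dx":100,"dy":0,"dz":0,"rx":0,"ry":0,"rz":0,"claw":0},{"dx":150,"dy":0,"dz":0,"rx":0,"ry":0,"rz":0,"claw":0},{"dx":170,"dy":0,"dz":30,"rx":0,"ry":0,"rz":0,"claw":0},{"dx":170,"dy":0,"dz":60,"rx":0,"ry":0,"rz":0,"claw":0}]' 25
python3 -m inch '[{"dx":0,"dy":0,"dz":10,"rx":0,"ry":0,"rz":0,"claw":0},{"dx":0,"dy":0,"dz":20,"rx":0,"ry":0,"rz":0,"claw":0},{"dx":0,"dy":0,"dz":20,"rx":0,"ry":0,"rz":0,"claw":0},{"dx":0,"dy":0,"dz":20,"rx":0,"ry":0,"rz":0,"claw":0}]' 25
python3 - <<'E'
from h import *
p=env.read_camera("side");go(626.7,78,72)
cv2.imwrite("pics/s3.png",cv2.resize(p["img"][160:310,180:350,::-1],(680,600),interpolation=cv2.INTER_CUBIC))
E
```

```text
time_s: 10.6
position: [628.5, 76.8, 117.7]
eef_rot: [-0.0, 0.977, -0.213, 0.001]
contact_force: [0.0, -0.1, -0.2]
gripper_width: 0.1
finger_force: 0.0
time_s: 11.1
position: [627.4, 78.2, 99.7]
eef_rot: [-0.0, 0.977, -0.212, 0.001]
contact_force: [-0.1, -0.0, 0.0]
gripper_width: 0.4
finger_force: 0.0
shift [-0.7  0.5 27.8] head -24.52 rz None t 11.15 pos [627.5  78.1  99.8] j6 1.9436768898552754 F [-0.3  0.4 -0.1] T [ 0.    0.17 -0.01]
```

View pics/s3.png

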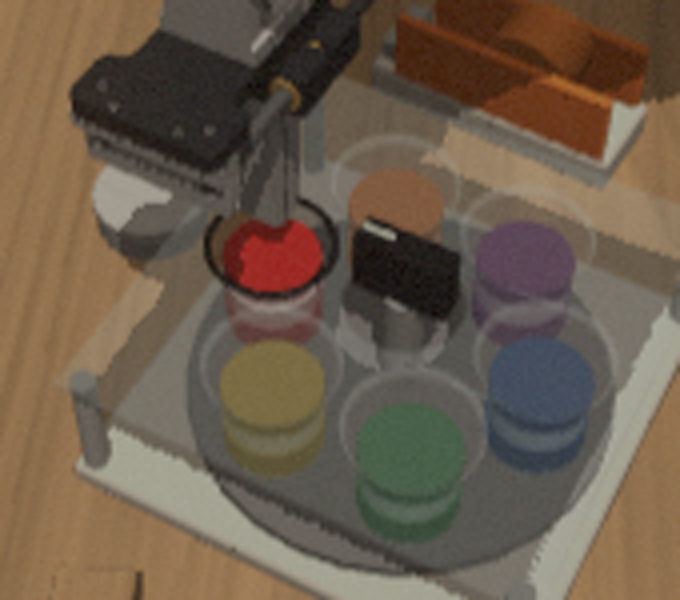

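The shut fingers hang centred over the rim (tips near 275,222). I descend gently to just above the lid.

```bash
python3 -m inch '[{"dx":-0.5,"dy":0.5,"dz":10,"rx":0,"ry":0,"rz":0,"claw":0},{"dx":-0.5,"dy":0.5,"dz":18,"rx":0,"ry":0,"rz":0,"claw":0},{"dx":-0.5,"dy":0.5,"dz":23,"rx":0,"ry":0,"rz":0,"claw":0},{"dx":-0.5,"dy":0.5,"dz":25,"rx":0,"ry":0,"rz":0,"claw":0},{"dx":-0.5,"dy":0.5,"dz":25,"rx":0,"ry":0,"rz":0,"claw":0}]'
python3 -m inch '[{"dx":0,"dy":0,"dz":1,"rx":0,"ry":0,"rz":0,"claw":0},{"dx":0,"dy":0,"dz":2,"rx":0,"ry":0,"rz":0,"claw":0},{"dx":0,"dy":0,"dz":3,"rx":0,"ry":0,"rz":0,"claw":0},{"dx":0,"dy":0,"dz":4,"rx":0,"ry":0,"rz":0,"claw":0}]'
```

```text
time_s: 11.78
position: [626.1, 77.8, 73.3]
eef_rot: [0.0, 0.977, -0.212, -0.0]
contact_force: [-0.5, 0.0, 0.1]
gripper_width: 0.6
finger_force: 0.0
time_s: 12.28
position: [626.7, 78.3, 71.5]
eef_rot: [-0.0, 0.977, -0.212, 0.0]
contact_force: [-4.7, 0.5, 9.8]
gripper_width: 0.5
finger_force: 4.5
```

```bash
python3 -m inch '[{"dx":0,"dy":0,"dz":0.5,"rx":0,"ry":0,"rz":0,"claw":0},{"dx":0,"dy":0,"dz":1,"rx":0,"ry":0,"rz":0,"claw":0},{"dx":0,"dy":0,"dz":1,"rx":0,"ry":0,"rz":0,"claw":0}]'
python3 -m inch '[{"dx":0,"dy":0,"dz":0.5,"rx":0,"ry":0,"rz":0,"claw":0},{"dx":0,"dy":0,"dz":1,"rx":0,"ry":0,"rz":0,"claw":0},{"dx":0,"dy":0,"dz":1,"rx":0,"ry":0,"rz":0,"claw":0}]'
```

```text
time_s: 12.65
position: [626.1, 77.8, 68.3]
eef_rot: [0.0, 0.977, -0.212, 0.0]
contact_force: [0.4, -0.1, -0.4]
gripper_width: 0.7
finger_force: 0.0
time_s: 13.02
position: [626.0, 77.8, 67.2]
eef_rot: [0.0, 0.977, -0.213, -0.0]
contact_force: [0.6, 0.6, -0.4]
gripper_width: 0.4
finger_force: 0.0
```

It snapped. Now the stop.

```bash
python3 -m inch '[{"dx":0,"dy":0,"dz":0.5,"rx":0,"ry":0,"rz":0,"claw":0},{"dx":0,"dy":0,"dz":1,"rx":0,"ry":0,"rz":0,"claw":0},{"dx":0,"dy":0,"dz":1.5,"rx":0,"ry":0,"rz":0,"claw":0},{"dx":0,"dy":0,"dz":2,"rx":0,"ry":0,"rz":0,"claw":0},{"dx":0,"dy":0,"dz":2,"rx":0,"ry":0,"rz":0,"claw":0}]'
```

```text
time_s: 13.65
position: [626.2, 78.0, 66.2]
eef_rot: [-0.0, 0.977, -0.212, 0.0]
contact_force: [-2.1, 0.1, 4.3]
gripper_width: 0.7
finger_force: 2.7
```

```bash
python3 -m inch '[{"dx":0,"dy":0,"dz":0.5,"rx":0,"ry":0,"rz":0,"claw":0},{"dx":0,"dy":0,"dz":1,"rx":0,"ry":0,"rz":0,"claw":0},{"dx":0,"dy":0,"dz":1.5,"rx":0,"ry":0,"rz":0,"claw":0},{"dx":0,"dy":0,"dz":2,"rx":0,"ry":0,"rz":0,"claw":0},{"dx":0,"dy":0,"dz":2,"rx":0,"ry":0,"rz":0,"claw":0}]'
```

```text
time_s: 14.28
position: [626.6, 78.5, 66.0]
eef_rot: [-0.0, 0.977, -0.212, 0.0]
contact_force: [-6.3, 3.1, 14.9]
gripper_width: 0.2
finger_force: 7.2
```

```bash
python3 -m inch '[{"dx":0,"dy":0,"dz":0.6,"rx":0,"ry":0,"rz":0,"claw":0},{"dx":0,"dy":0,"dz":1.2,"rx":0,"ry":0,"rz":0,"claw":0},{"dx":0,"dy":0,"dz":1.2,"rx":0,"ry":0,"rz":0,"claw":0},{"dx":0,"dy":0,"dz":1.2,"rx":0,"ry":0,"rz":0,"claw":0},{"dx":0,"dy":0,"dz":1.2,"rx":0,"ry":0,"rz":0,"claw":0}]'
```

```text
time_s: 14.9
position: [626.8, 78.8, 66.0]
eef_rot: [-0.001, 0.977, -0.212, 0.0]
contact_force: [-8.5, 2.1, 20.4]
gripper_width: 0.6
finger_force: 9.9
```

```bash
python3 -m inch '[{"dx":0,"dy":0,"dz":0,"rx":0,"ry":0,"rz":0,"claw":0},{"dx":0,"dy":0,"dz":0,"rx":0,"ry":0,"rz":0,"claw":0},{"dx":0,"dy":0,"dz":0,"rx":0,"ry":0,"rz":0,"claw":0},{"dx":0,"dy":0,"dz":0,"rx":0,"ry":0,"rz":0,"claw":0}]'
```

```text
time_s: 15.4
position: [626.8, 78.8, 66.0]
eef_rot: [-0.001, 0.977, -0.212, 0.0]
contact_force: [-9.6, 2.9, 19.8]
gripper_width: 0.2
finger_force: 9.9
```

The lid holds 20 N for a second at z = 66 without giving. I retreat straight up and check.

```bash
python3 -m inch '[{"dx":0,"dy":0,"dz":-4,"rx":0,"ry":0,"rz":0,"claw":0},{"dx":0,"dy":0,"dz":-20,"rx":0,"ry":0,"rz":0,"claw":0},{"dx":0,"dy":0,"dz":-60,"rx":0,"ry":0,"rz":0,"claw":0},{"dx":0,"dy":0,"dz":-100,"rx":0,"ry":0,"rz":0,"claw":0},{"dx":0,"dy":0,"dz":-130,"rx":0,"ry":0,"rz":0,"claw":0}]'
python3 -m inch '[{"dx":-60,"dy":0,"dz":0,"rx":0,"ry":0,"rz":0,"claw":0},{"dx":-110,"dy":0,"dz":0,"rx":0,"ry":0,"rz":0,"claw":0},{"dx":-150,"dy":0,"dz":0,"rx":0,"ry":0,"rz":0,"claw":0},{"dx":-150,"dy":0,"dz":0,"rx":0,"ry":0,"rz":0,"claw":0},{"dx":-150,"dy":0,"dz":0,"rx":0,"ry":0,"rz":0,"claw":0}]'
python3 - <<'E'
from h import *
P=[]
for n in ("top","side"):
    p=env.read_camera(n)
    c=p["img"][140:280,150:300] if n=="top" else p["img"][180:330,180:350]
    P.append(cv2.resize(c[:,:,::-1],(400,400),interpolation=cv2.INTER_CUBIC))
cv2.imwrite("pics/t4.png",np.hstack(P))
E
```

```text
time_s: 16.02
position: [626.7, 77.6, 194.8]
eef_rot: [-0.0, 0.977, -0.213, 0.001]
contact_force: [-0.6, 0.1, 0.9]
gripper_width: 0.3
finger_force: 0.0
time_s: 16.65
position: [490.5, 139.8, 192.9]
eef_rot: [-0.0, 0.977, -0.213, 0.001]
contact_force: [-0.8, 0.1, 0.3]
gripper_width: 0.8
finger_force: 0.0
```

View pics/t4.png

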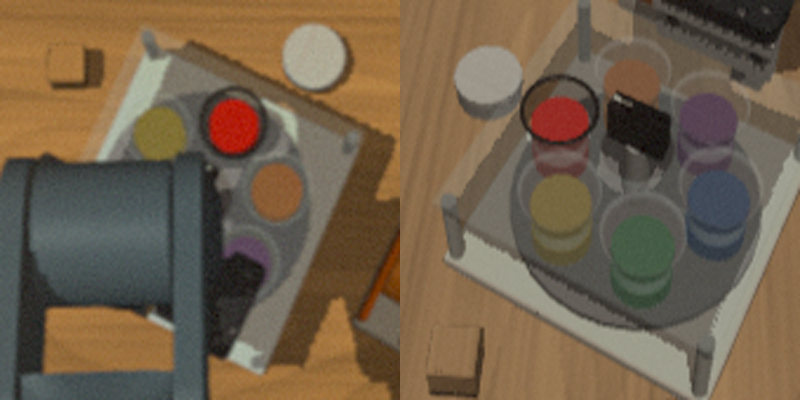

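The white neck no longer shows (right panel 560,140), the lid sits lower, and the pot is under the rim. The stamp, tin and dispenser haven't moved.

```bash
python3 -c "
from h import *
print(env.sign_off())"
```

```text
the job is handed in; nothing more can be done
None
```

The red pot was turned three clicks to under the open hole. Its lid was snapped home and held firm under about 20 N for roughly a second; the arm then withdrew clear of everything, and the job is handed in.

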